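Press the lid home on the kitchen tin

TASK

Take the blue lid out of the oak tray, set it squarely on the blue tin and let go of it: its four stiff corner seals will hold it up, and leaning on the middle will not seat it. Press its corners down one by one until every corner is fully home and the lid sits flush on the rim, going gently because the thin tin buckles under more than about 50 N, and take the hand away. Then, to confirm that it is seated, push straight down on the middle of its handle with a steady 20 N, not much more or less, for a full second, let go, and leave everything else where it is.

Things in the scene. Friction and masses are not known exactly. Their poses are not given: they have to be found in the camera images.
- tin: Open blue tin, 160 x 105 mm, 90 mm high, walls 4 mm, brass label frames on its long sides; it does not move when pushed. Origin: centre of its underside on the worktop; x along the 160 mm side, z up; rim at z = 90 mm. Fully home, the lid's flange lies on the rim: lid origin 76 mm, flange top 95 mm above the tin's origin. More than 60 N between lid and tin buckles it.
- tin_mouth (a point): Centre of the tin's mouth, at rim height. In each inside corner (68 mm along x, 41 mm along y from here) a black rubber seal block 14 x 13 mm stands 5 to 8 mm above the rim, each different. A block slides down under about 16 N, stays where pushed, no spring; level with the rim, the lid meets the rim and stops hard. The lid's weight does not move them; all four at once need 64 N.
- blue_lid: Blue lid, 0.15 to 0.3 kg, flat in the tray: flange 166 x 111 x 5 mm; plug below it 114 x 89 mm, 14 mm deep, entering the tin with 4 mm to spare each side, either way round; on top an oak bar handle 80 mm long (x), 18 mm wide (y), 34 mm high. Origin: centre of the plug's underside; x along the long side, z up; flange top z = 19, handle top z = 53 mm.
- corner0 (a point): Point on the blue lid's flange top, +68 mm along lid x, +41 mm along lid y: over a seal block when the lid is on the tin; the place to press.
- corner1 (a point): Point on the blue lid's flange top, -68 mm along lid x, +41 mm along lid y: over a seal block when the lid is on the tin; the place to press.
- corner2 (a point): Point on the blue lid's flange top, -68 mm along lid x, -41 mm along lid y: over a seal block when the lid is on the tin; the place to press.
- corner3 (a point): Point on the blue lid's flange top, +68 mm along lid x, -41 mm along lid y: over a seal block when the lid is on the tin; the place to press.
- tray: Pale oak open tray 236 x 346 mm, 50 mm high, walls and floor 8 mm; it does not move. Origin: centre of its underside on the worktop; y along its 346 mm side. It holds the two lids, lying about along its x, and the brush.
- red_lid: Red lid of another, smaller tin: flange 140 x 92 mm, same thickness and oak handle as the blue lid's, origin at the centre of its plug's underside. Leave it in the tray.
- brush: Pastry brush with dark wooden handle, 190 mm long and 42 mm wide, lying in the tray along its x. Leave it.
- mug: White mug, 80 mm across, 95 mm high; origin: centre of its underside. Leave it.
- jar: Glass jar with brass cap, 76 mm across, 130 mm high; origin: centre of its underside. Leave it.
- bowl: Blue bowl, 130 mm across, 60 mm high; origin: centre of its underside. Leave it.
- mill: Dark wooden pepper mill, 56 mm across, 152 mm high; origin: centre of its underside. Leave it.

How it is judged (in metres and radians):
On the way, in this order (a step that is already met when the one before it is completed fails the run):
1. the blue lid has been lifted out of the tray (z of blue_lid in the frame of tray above 0.06 m), for 0.1 s.
2. the blue lid lies on the tin, its plug in the mouth, let go of (horizontal distance between blue_lid and tin below 0.01 m and z of blue_lid in the frame of tin below 0.088 m and angle between blue_lid's own z axis and vertical below 0.15 rad and angle between the x axis of blue_lid and the x axis of tin, either way round below 0.12 rad and contact force between the fingers and blue_lid below 0.3 N), for 0.2 s.
3. all four corners of the lid are pressed home and the fingers are off it (z of corner0 in the frame of tin between 0.092 and 0.0972 m and z of corner1 in the frame of tin between 0.092 and 0.0972 m and z of corner2 in the frame of tin between 0.092 and 0.0972 m and z of corner3 in the frame of tin between 0.092 and 0.0972 m and horizontal distance between blue_lid and tin below 0.008 m and contact force between the fingers and blue_lid below 0.3 N), for 0.2 s.
4. the seated lid is confirmed: pushed down on the tin with 17 to 28 N (its own weight of 1.5 to 3 N included) by the fingers within 30 mm of its middle (z of corner0 in the frame of tin between 0.092 and 0.0972 m and z of corner1 in the frame of tin between 0.092 and 0.0972 m and z of corner2 in the frame of tin between 0.092 and 0.0972 m and z of corner3 in the frame of tin between 0.092 and 0.0972 m and horizontal distance between blue_lid and tin below 0.008 m and contact force between blue_lid and tin between 17 and 28 N and horizontal distance between the grasp point and blue_lid below 0.03 m), for 0.8 s.
At the end, for the whole second after the job is handed in: The blue lid rests at rest on the tin, released, its centre within 8 mm of the tin's, and the flange top at each of its four corners less than 2.2 mm above its fully-home height (95 mm over the tin's underside) (all of step 3 and linear speed of blue_lid below 0.02 m/s); the robot touches nothing.
It fails at once if the lid is pressed or dropped on the tin with more than 60 N (contact force between blue_lid and tin above 60 N).
It fails at once if the red lid or the brush is moved more than 40 mm or tipped (distance of any of red_lid, brush from where it was at the start of the episode above 0.04 m or angle between any of red_lid, brush's own z axis and vertical above 0.35 rad).
It fails at once if the mug, jar, bowl or pepper mill is moved more than 40 mm or tipped (distance of any of mug, jar, bowl, mill from where it was at the start of the episode above 0.04 m or angle between any of mug, jar, bowl, mill's own z axis and vertical above 0.35 rad).
It also fails if it takes over 72 s, if anything falls off the work surface, if the arm or the gripper's body presses on something with over 40 N, if the wrist force passes 120 N, or if a joint passes its speed limit or range.

ROBOT

A 6-joint arm with a two-finger parallel gripper is mounted at the origin on the work surface. World frame = base frame: x ahead of the robot, y to its left, z up, the work surface at z = 0. Lengths are in m, angles in degrees, forces in N, time in s.
With the tool pointing down it reaches from about 0.325 to 0.9 m from the base axis. Payload 6.1 kg.
Tool frame: the origin (TCP) lies midway between the tips of the shut fingers; the grasp point (between the pads) lies behind it (grip_point_offset is the z of the grasp point in the tool frame, in m); z points along the fingers, y is the line along which they close (so a half turn about z gives the same grasp; the last joint's range is limited). The gripper opens to 85 mm and grips with 20 to 120 N. Pads are 22 mm wide; open, the fingers measure 114 mm over their backs; the gripper's body (76 mm by 85 mm) begins 54 mm behind the grasp point. The pads swing forward as they close: fully open they stand 13 mm farther back than shut.
Start: joints at [66.285, 12.628, 87.462, -0, 79.91, -7.225], TCP at [0.177, 0.599, 0.231] pointing down, gripper open.
Joint ranges: [-170.65, 170.65], [-52.31, 119.04], [5.05, 147.46], [-71.25, 251.25], [11.57, 151.72], [-153.62, 153.62]. Speed limits (degrees/s): [147.25, 147.25, 172.46, 180, 180, 180].

INTERFACE

Orientations are given as [roll, pitch, yaw] about the fixed x, y, z axes, in that order (R = Rz(yaw) Ry(pitch) Rx(roll)).
In Python, from station import read_state, get_image, get_calibration, job_done, grip_point_offset gives the robot as it stands.
- The arm moves only by the tool jog_arm, never from a script. Its argument "series" is a list that holds one entry, the list of rows, each a list of 4 numbers: the shift along the tool's x, y, z in cm, then the turn about the tool's z in degrees. A call has exactly 10 rows; each row is the pose to reach, as a shift and turn from the pose commanded when the call began, along the tool's axes at that moment; what a row does not reach only later rows make up. A row lasts 1/8 s, in which the tool goes at most 62.5 mm and 10.7 degrees, less where a joint would pass 70% of its speed; a pose out of reach is approached as far as the arm can. A call with a gripper value outside its range is refused whole. "gripper" is the finger opening in cm, from 0 to 8.54, set as the call begins (left out, the last holds). The fingers move at their own pace and stop on an object; "newtons" is the grip in N (left out, the last holds). Time passes only in rows, so rows that repeat a pose let the fingers close, or fill a call up. It gives the time, the measured TCP pose, the force, the opening and the grip force at its end, in the units of the state.
- read_state(): the state, without advancing time (a new reading comes with each control period).
- get_image(name): name is "scene" or "top"; returns (picture, depth): 480x640x3 uint8, red, green, blue; 480x640 float32, m along the optical axis (not along the pixel's ray), 0 where there is no reading.
- get_calibration(name): a dict with "intrinsics" (3x3 intrinsics, pixels), "R" (3x3) and "t" (3): a world point X has camera coordinates R X + t. Camera axes: x right, y down, z forward; pixel columns grow to the right and rows downward; lengths in m; the calibration is good to about 2 mm. A picture is of the moment at which its call begins. get_calibration takes no time and is no camera call.
- job_done(): hands the job in; it is judged then, once.
The state is a dict: "time": time; "joint_positions": joint angles; "qvel": joint speeds; "joint_efforts": joint torques, N m; "tcp_pos": TCP position; "ee_rot": TCP orientation; "contact_force": force on the tool from outside, world axes, zero at the start; "wrist_torque": the same for the moment, N m; "finger_gap": finger opening in m; "grasp_force": force on a finger pad.
Only numpy, scipy, OpenCV 4.12 (cv2) and the standard library are available. Lean on these libraries where they do the work, as an engineer would, in place of code of your own. Each camera call takes 0.05 s, during which the arm holds its last target. There are 200 camera calls.

## Working session

There is one attempt and no reset: what is moved stays moved. The work goes in short steps, Python scripts to look and compute and a tool call to move; the robot and the scene stay as the last step left them, time stands still between calls to the robot, and variables do not carry over. Pictures are saved under pics/ and viewed, at most 10 in all, crops included, and the job is handed in when it is done.

Besides the shell and the picture viewer there is one more tool, called after ">>>" as name([rows], argument=value, ...), one row to a line, values as JSON. jog_arm: Moves the arm, as the interface text tells. Its arguments: {"type":"object","properties":{"series":{"type":"array"},"gripper":{"type":"number"},"newtons":{"type":"number"}},"required":["series"]}

```bash
mkdir -p pics
python3 - <<'E'
from station import *
import cv2,numpy as np
for n in("top","scene"):
    p,d=get_image(n); cv2.imwrite(f"pics/{n}0.png",p[:,:,::-1]); np.savez(f"pics/{n}0.npz",p=p,d=d)
    print(get_calibration(n))
print(grip_point_offset, read_state())
E
```

```text
{'intrinsics': array([[579.30096419,   0.        , 320.99911756],
       [  0.        , 579.30096419, 235.17606419],
       [  0.        ,   0.        ,   1.        ]]), 'R': array([[-0.02615548, -0.99964869,  0.00428706],
       [-0.99731958,  0.02580091, -0.06846875],
       [ 0.06833409, -0.0060664 , -0.99764405]]), 't': array([0.01092274, 0.61538608, 1.76407932])}
{'intrinsics': array([[611.97914096,   0.        , 309.91857102],
       [  0.        , 611.97914096, 232.54046814],
       [  0.        ,   0.        ,   1.        ]]), 'R': array([[ 0.21319058,  0.97684074, -0.01821955],
       [ 0.74970924, -0.17552116, -0.63806612],
       [-0.62648689,  0.12237032, -0.76976599]]), 't': array([-0.1429372 , -0.41152802,  2.23686643])}
-0.0187 {'time': 0.1, 'joint_positions': array([ 6.62865338e+01,  1.26699217e+01,  8.75165682e+01, -1.61711169e-04,
        7.99090543e+01, -7.22430011e+00]), 'qvel': array([-0.00379151, -0.0937498 , -0.2226187 , -0.0318429 , -0.04396354,
        0.07687267]), 'joint_efforts': array([ 2.43718066e-03, -4.98240745e+01, -3.90547013e+01, -3.05525623e-05,
        5.64952323e-03, -6.49892769e-06]), 'tcp_pos': array([0.17718553, 0.59882312, 0.23034169]), 'ee_rot': array([-1.79905194e+02, -1.18571526e-02,  1.63510853e+02]), 'contact_force': array([ 0.44827376,  0.61727569, -0.56759282]), 'wrist_torque': array([ 0.02040473, -0.04411445, -0.01639491]), 'grasp_force': 0.0, 'finger_gap': 0.0853358119986988}
```

View pics/top0.png

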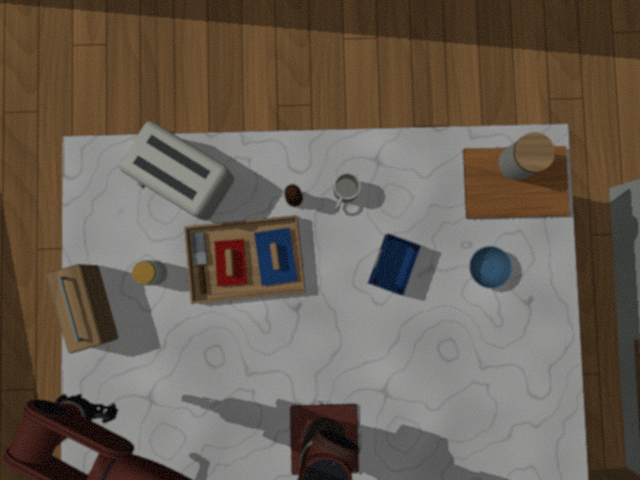

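View pics/scene0.png

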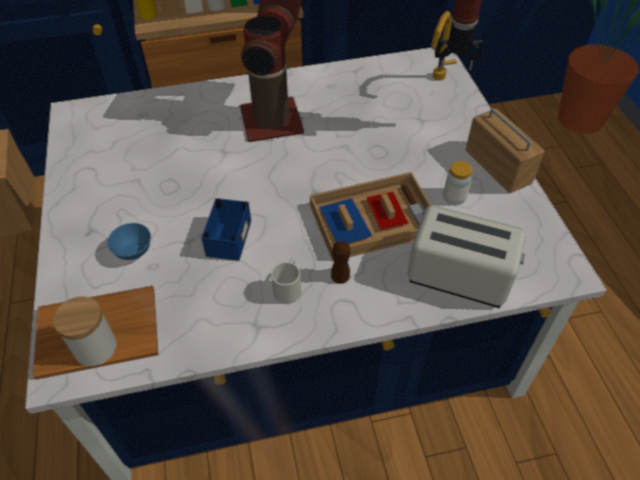

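The top view shows the blue lid with its oak handle at about (276,257) in the tray, and the tin at (395,264). The red lid is at (231,262), and the mug and mill stand beyond, at (346,190) and (293,195).

```bash
cat > h.py <<'E'
from station import *
import cv2,numpy as np
def cloud(n,p=None,d=None):
    if p is None: p,d=get_image(n)
    c=get_calibration(n); K=c["intrinsics"]
    v,u=np.mgrid[:480,:640]
    X=np.stack([(u-K[0,2])/K[0,0]*d,(v-K[1,2])/K[1,1]*d,d],-1)
    W=(X-c["t"])@c["R"]
    W[d==0]=np.nan
    hsv=cv2.cvtColor(p,cv2.COLOR_RGB2HSV)
    return p,W,hsv
def rect(P):
    r=cv2.minAreaRect((P[:,:2]*1000).astype(np.float32)); (c,s,a)=r
    if s[0]<s[1]: s=(s[1],s[0]); a-=90
    return "c %s size %s ang %.1f n %d"%(np.round(c,1),np.round(s,1),(a+90)%180-90,len(P))
E
python3 - <<'E'
from h import *
for n in("top","scene"):
    f=np.load(f"pics/{n}0.npz"); p,W,h=cloud(n,f["p"],f["d"])
    x,y,z=W[...,0],W[...,1],W[...,2]
    blue=(h[...,0]>100)&(h[...,0]<125)&(h[...,1]>120)
    T=blue&(z>.075)&(z<.1)&(abs(y)<.35)&(x>.3)&(x<.75)
    for nm,m in (("blue low",blue&(z>.015)&(z<.04)&(x>.3)&(x<.75)&(y>0)),("rim",T&(y<-.02)),
      ):
        print(n,nm,rect(W[m]) if m.sum() else 0, np.nanmedian(z[m]), np.nanmin(W[m],0),np.nanmax(W[m],0))
    m=blue&(z>.015)&(z<.04)&(y>0)&(x>.3)
    c=np.median(W[m],0)
    hd=(np.hypot(x-c[0],y-c[1])<.06)&(z>.05)&(z<.075)
    print("handle",rect(W[hd]),W[hd].mean(0))
    tr=(z>.04)&(z<.06)&(x>.4)&(x<.75)&(y>0)&(y<.45); tr=cv2.morphologyEx(tr.astype(np.uint8),cv2.MORPH_OPEN,np.ones((1,1)))>0
    print("tray",rect(W[tr]))
E
```

```text
top blue low c [553.7 136.6] size [160.8 105.5] ang 7.4 n 1541 0.02644835581295559 [0.46992791 0.07464075 0.01530185] [0.63711706 0.19785283 0.03962943]
top rim c [ 520.6 -220. ] size [152.3 104.5] ang -21.6 n 199 0.08728075990698307 [ 0.43383028 -0.29395264  0.07504978] [ 0.60624843 -0.14560254  0.09998394]
handle c [553.4 138.6] size [79.8 18.3] ang 6.9 n 154 [0.55202184 0.1383069  0.06022205]
tray c [589.2 226.5] size [364.1 323.8] ang -86.6 n 1289
scene blue low c [556.3 135. ] size [168.9 107.5] ang 7.1 n 1094 0.02760394166350015 [0.46773606 0.07421983 0.01722484] [0.64152273 0.19636416 0.03928328]
scene rim c [ 522.6 -223.4] size [169.6 105.3] ang -21.5 n 427 0.08509323361658688 [ 0.43311338 -0.29741513  0.0750112 ] [ 0.61563312 -0.14996139  0.09951116]
handle c [555.4 133.6] size [90.4 21.5] ang 8.2 n 144 [0.55862078 0.13363975 0.05995853]
tray c [583.  221.6] size [370.2 312. ] ang -86.2 n 1203
```

Run:
```python
import cv2
a=cv2.imread("pics/top0.png")[190:310,180:440]; b=cv2.imread("pics/scene0.png")[170:290,190:450]
import numpy as np
cv2.imwrite("pics/crop.png",cv2.resize(np.vstack([a,b]),None,fx=2.5,fy=2.5,interpolation=cv2.INTER_CUBIC))
```

```text
(no output)
```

View pics/crop.png

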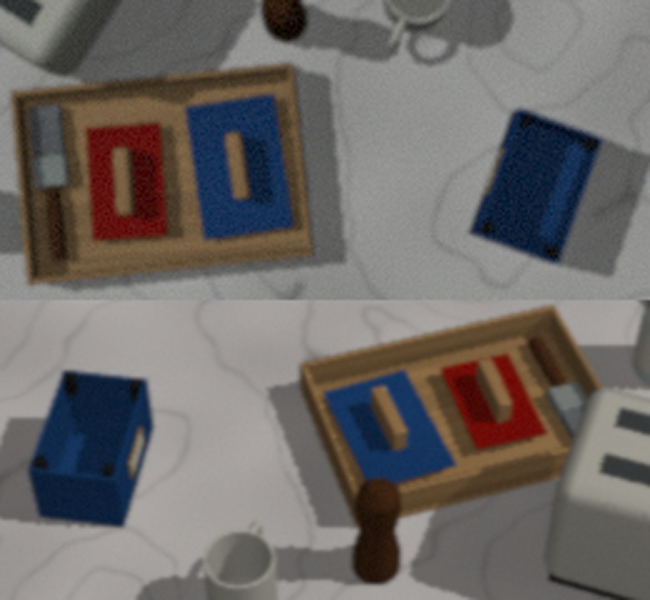

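The crop shows the tin with a seal at each corner. The blue lid's handle is clear of its neighbours. I'll refine both poses by fitting silhouettes.

```bash
cat >> h.py <<'E'
from scipy.optimize import minimize
def sil(n,q,size,z0,z1,s=8):
    c=get_calibration(n); x,y,a=q[0],q[1],np.radians(q[2]); o=[]
    for i in(-.5,.5):
        for j in(-.5,.5):
            for z in(z0,z1):
                u,v=i*size[0],j*size[1]
                X=c["R"]@[x+u*np.cos(a)-v*np.sin(a),y+u*np.sin(a)+v*np.cos(a),z]+c["t"]
                o.append((c["intrinsics"]@X)[:2]/X[2])
    H=cv2.convexHull(np.float32(o)); im=np.zeros((480*2,640*2),np.uint8)
    cv2.fillConvexPoly(im,np.int32(np.round((H+.5)*2*256-128)),255,cv2.LINE_AA,8)
    return cv2.resize(im,(640,480),interpolation=cv2.INTER_AREA)/255.
def fit(n,mask,q0,size,z0,z1):
    f=lambda q:np.abs(sil(n,[q[0]/1000,q[1]/1000,q[2]],size,z0,z1)-mask).sum()
    q0=np.array(q0,float); S=q0+np.array([[0,0,0],[6,0,0],[0,6,0],[0,0,4]])
    r=minimize(f,q0,method="Nelder-Mead",options=dict(initial_simplex=S,xatol=.02,fatol=.01))
    return r.x,r.fun,mask.sum()
E
python3 - <<'E'
from h import *
for n in("top","scene"):
    f=np.load(f"pics/{n}0.npz"); p,W,h=cloud(n,f["p"],f["d"])
    x,y,z=W[...,0],W[...,1],W[...,2]
    b=(h[...,0]>95)&(h[...,0]<130)&(h[...,1]>110)
    near=lambda cx,cy,r:np.hypot(x-cx,y-cy)<r
    tin=((b|(h[...,2]<50)|(z>.02))&near(.522,-.221,.115)).astype(np.uint8)
    tin=cv2.morphologyEx(tin,cv2.MORPH_CLOSE,np.ones((7,7)))
    tin=cv2.morphologyEx(tin,cv2.MORPH_OPEN,np.ones((5,5)))
    q,c,m=fit(n,tin,[522,-221,-21.5],(.16,.105),0,.09); print(n,"tin",q.round(1),c,m)
    lid=((b)&near(.555,.136,.12)&(z<.04)).astype(np.uint8)
    lid|=(near(.555,.136,.04)).astype(np.uint8)
    lid=cv2.morphologyEx(lid,cv2.MORPH_CLOSE,np.ones((5,5)))
    q,c,m=fit(n,lid,[555,136,7],(.166,.111),.022,.027); print(n,"lid",q.round(1),c,m)
E
```

```text
top tin [ 519.  -220.7  -21.7] 102.57254901960785 2037
top lid [555.5 135.3   6.5] 217.76078431372548 1812
scene tin [ 515.3 -224.4  -20.8] 149.86666666666667 2344
scene lid [550.7 137.    7.1] 213.86274509803923 1364
```

```bash
cat >> h.py <<'E'
def shift(cur,tgt):  # cur,tgt = x,y,z (mm), yaw deg ; -> cm in tool axes + turn about tool z
    a=np.radians(cur[3]); d=np.array(tgt[:3],float)-cur[:3]
    return np.round([(d[0]*np.cos(a)+d[1]*np.sin(a))/10,(d[0]*np.sin(a)-d[1]*np.cos(a))/10,-d[2]/10,-(tgt[3]-cur[3])],3)
E
python3 - <<'E'
from h import *
print(shift([177,599,231,163.5],[554,136.5,231,187.1]))
for n in("top","scene"):
    f=np.load(f"pics/{n}0.npz"); p,W,h=cloud(n,f["p"],f["d"])
    x,y,z=W[...,0],W[...,1],W[...,2]
    m=((h[...,2]<45)&(z>.07)&(np.hypot(x-.519,y+.222)<.11)).astype(np.uint8)
    N,L,S,C=cv2.connectedComponentsWithStats(m)
    # red handle check and grasp surroundings
    for i in range(1,N):
        if S[i,4]>2: print(n,S[i,4],C[i].round(1),np.nanmedian(W[L==i],0).round(4))
E
```

```text
[-49.283 -33.638  -0.    -23.6  ]
top 21 [389.9 238. ] [ 0.5967 -0.2078  0.096 ]
top 26 [415.5 247.3] [ 0.5679 -0.2826  0.0948]
top 17 [374.4 280.9] [ 0.4714 -0.1579  0.0924]
top 22 [400.1 290.2] [ 0.443  -0.2327  0.0917]
scene 34 [217.9 202.9] [ 0.4456 -0.2361  0.0837]
scene 29 [243.2 205.4] [ 0.4758 -0.1625  0.0875]
scene 19 [205.8 234.5] [ 0.569  -0.2846  0.0948]
scene 17 [232.6 237.5] [ 0.6016 -0.2103  0.0971]
```

>>> jog_arm([
  [[-4.9,-3.4,0,-2.4],[-9.9,-6.7,0,-4.7],[-14.8,-10.1,0,-7.1],[-19.7,-13.5,0,-9.4],[-24.6,-16.8,0,-11.8],[-29.6,-20.2,0,-14.2],[-34.5,-23.5,0,-16.5],[-39.4,-26.9,0,-18.9],[-44.4,-30.3,0,-21.2],[-49.3,-33.6,0,-23.6]],
], gripper=6)

```text
time: 1.35
tcp_pos: [0.5555, 0.1354, 0.231]
ee_rot: [180.0, -0.0, -172.8]
contact_force: [0.1, 0.3, -0.4]
finger_gap: 0.0604
grasp_force: 0.0
```

>>> jog_arm([
  [[0,0,3,0],[0,0,7,0],[0,0,11,0],[0,0,14,0],[0,0,16.5,0],[0,0,18.5,0],[0,0,19.7,0],[0,0,19.7,0],[0,0,19.7,0],[0,0,19.7,0]],
])

```text
time: 2.6
tcp_pos: [0.5557, 0.1373, 0.0355]
ee_rot: [-180.0, 0.1, -172.9]
contact_force: [-0.3, 0.3, 0.3]
finger_gap: 0.0599
grasp_force: 0.0
```

>>> jog_arm([
  [[0,0,0,0],[0,0,0,0],[0,0,0,0],[0,0,0,0],[0,0,0,0],[0,0,0,0],[0,0,0,0],[0,0,0,0],[0,0,0,0],[0,0,0,0]],
], gripper=0, newtons=50)

```text
time: 3.85
tcp_pos: [0.5553, 0.1371, 0.0349]
ee_rot: [-180.0, 0.1, -172.9]
contact_force: [-1.2, -1.6, 4.5]
finger_gap: 0.0172
grasp_force: 50.0
```

>>> jog_arm([
  [[0,0,-0.5,0],[0,0,-2,0],[0,0,-4,0],[0,0,-7,0],[0,0,-10,0],[0,0,-13,0],[0,0,-15.5,0],[0,0,-17.5,0],[0,0,-18,0],[0,0,-18,0]],
])

```text
time: 5.1
tcp_pos: [0.5546, 0.1372, 0.2142]
ee_rot: [180.0, -0.0, -172.9]
contact_force: [0.2, -0.8, -2.6]
finger_gap: 0.0171
grasp_force: 49.1
```

>>> jog_arm([
  [[0.3,-1.5,0,1],[1,-4.5,0,3.5],[2,-9,0,7],[3.1,-14,0,11],[4.3,-19,0,16],[5.4,-24,0,20],[6.5,-29,0,24],[7.3,-32.5,0,27],[7.8,-34.6,0,28.5],[7.9,-35.1,0,28.7]],
])

```text
time: 6.35
tcp_pos: [0.5191, -0.2219, 0.2135]
ee_rot: [180.0, -0.1, 158.3]
contact_force: [-0.0, 0.4, -3.5]
finger_gap: 0.0172
grasp_force: 49.2
```

>>> jog_arm([
  [[0,0,0,0],[0,0,1,0],[0,0,2,0],[0,0,3,0],[0,0,4,0],[0,0,4,0],[0,0,4,0],[0,0,4,0],[0,0,4,0],[0,0,4,0]],
])

```text
time: 7.6
tcp_pos: [0.5199, -0.221, 0.1746]
ee_rot: [-180.0, 0.0, 158.4]
contact_force: [0.2, -0.9, -2.0]
finger_gap: 0.0175
grasp_force: 49.2
```

Run:
```python
from h import *
print({k:np.round(v,4) for k,v in read_state().items() if k in("tcp_pos","ee_rot","contact_force","time","finger_gap")})
out=[]
for n in("top","scene"):
    p,d=get_image(n); np.savez(f"pics/{n}1.npz",p=p,d=d); p,W,h=cloud(n,p,d)
    v0,u0=(200,330) if n=="top" else (130,150)
    out.append(p[v0:v0+130,u0:u0+160,::-1])
    x,y,z=W[...,0],W[...,1],W[...,2]
    b=(h[...,0]>95)&(h[...,0]<130)&(h[...,1]>110)&(np.hypot(x-.52,y+.22)<.13)&(z>.14)&(z<.2)
    print(n,rect(W[b]),np.median(W[b],0))
cv2.imwrite("pics/hold.png",cv2.resize(np.hstack(out),None,fx=2.5,fy=2.5,interpolation=cv2.INTER_CUBIC))
```

```text
{'time': np.float64(7.6), 'tcp_pos': array([ 0.5199, -0.221 ,  0.1746]), 'ee_rot': array([-1.799970e+02,  2.390000e-02,  1.584062e+02]), 'contact_force': array([ 0.249 , -0.8639, -1.9562]), 'finger_gap': np.float64(0.0175)}
top c [ 519.7 -217.8] size [159.6 110.4] ang -21.6 n 712 [ 0.47794856 -0.2029083   0.16574658]
scene c [ 521.7 -219.7] size [177.1 108. ] ang -21.8 n 1076 [ 0.54838182 -0.21853327  0.16699038]
```

View pics/hold.png

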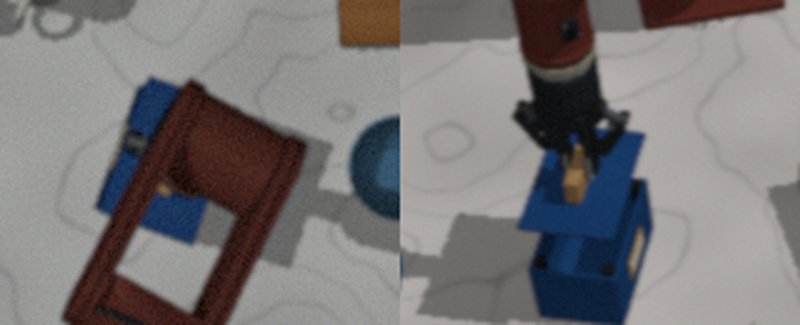

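Run:
```python
from h import *
def hull(m):
    m=cv2.morphologyEx(m.astype(np.uint8),cv2.MORPH_OPEN,np.ones((3,3)))
    N,L,S,C=cv2.connectedComponentsWithStats(m); keep=np.isin(L,[i for i in range(1,N) if S[i,4]>40])
    o=np.zeros((480,640),np.uint8); cv2.fillConvexPoly(o,cv2.convexHull(np.argwhere(keep)[:,::-1].astype(np.int32)),1); return o
B=lambda h:(h[...,0]>95)&(h[...,0]<130)&(h[...,1]>110)
n="scene"
f=np.load("pics/scene1.npz"); p,W,h=cloud(n,f["p"],f["d"]); z=W[...,2]
near=np.hypot(W[...,0]-.52,W[...,1]+.221)<.13
for lo in(.13,.14,.15):
    m=hull(B(h)&near&(z>lo)&(z<.2)); q,c,s=fit(n,m,[521,-220,-21.6],(.166,.111),.161,.166); print("lid",lo,q.round(1),c,s)
for k in "scene","top":
    f=np.load(f"pics/{k}0.npz"); p,W,h=cloud(k,f["p"],f["d"]); z=W[...,2]
    near=np.hypot(W[...,0]-.52,W[...,1]+.221)<.13
    for lo in(.01,.02,.03):
        m=hull(B(h)&near&(z>lo)); q,c,s=fit(k,m,[521,-220,-21.6],(.16,.105),lo,.09); print(k,"tin",lo,q.round(1),c,s)
```

```text
lid 0.13 [ 518.8 -220.7  -20.8] 281.51764705882346 1487
lid 0.14 [ 518.8 -220.7  -20.8] 281.51764705882346 1487
lid 0.15 [ 518.8 -220.7  -20.8] 281.51764705882346 1487
scene tin 0.01 [ 518.6 -223.3  -19.2] 165.34509803921569 2209
scene tin 0.02 [ 522.3 -223.7  -19.7] 134.95686274509805 2151
scene tin 0.03 [ 522.1 -223.1  -20.2] 121.45490196078433 2061
top tin 0.01 [ 519.3 -223.4  -18.6] 1339.0784313725492 783
top tin 0.02 [ 519.4 -223.3  -18.8] 1913.8470588235296 193
top tin 0.03 [ 521.3 -222.9  -20.3] 1913.7607843137253 177
```

>>> jog_arm([
  [[-0.2,-0.15,0.5,0],[-0.2,-0.15,1.5,0],[-0.2,-0.15,2.5,0],[-0.2,-0.15,3.5,0],[-0.2,-0.15,4.3,0],[-0.2,-0.15,4.8,0],[-0.2,-0.15,5.1,0],[-0.2,-0.15,5.3,0],[-0.2,-0.15,5.3,0],[-0.2,-0.15,5.3,0]],
])

```text
time: 8.95
tcp_pos: [0.5213, -0.2231, 0.1216]
ee_rot: [-180.0, 0.0, 158.4]
contact_force: [0.3, -0.1, -2.3]
finger_gap: 0.017
grasp_force: 49.2
```

>>> jog_arm([
  [[0,0,0,0],[0,0,0.1,0],[0,0,0.2,0],[0,0,0.3,0],[0,0,0.4,0],[0,0,0.5,0],[0,0,0.6,0],[0,0,0.6,0],[0,0,0.6,0],[0,0,0.6,0]],
])

```text
time: 10.2
tcp_pos: [0.5211, -0.223, 0.1153]
ee_rot: [-180.0, 0.0, 158.4]
contact_force: [0.7, -0.0, -2.3]
finger_gap: 0.0171
grasp_force: 49.2
```

>>> jog_arm([
  [[0,0,0.05,0],[0,0,0.1,0],[0,0,0.15,0],[0,0,0.2,0],[0,0,0.25,0],[0,0,0.3,0],[0,0,0.3,0],[0,0,0.3,0],[0,0,0.3,0],[0,0,0.3,0]],
])

```text
time: 11.45
tcp_pos: [0.5211, -0.223, 0.1123]
ee_rot: [-180.0, 0.0, 158.4]
contact_force: [-0.1, 0.4, -2.7]
finger_gap: 0.0173
grasp_force: 49.2
```

>>> jog_arm([
  [[0,0,0.03,0],[0,0,0.06,0],[0,0,0.1,0],[0,0,0.13,0],[0,0,0.13,0],[0,0,0.13,0],[0,0,0.13,0],[0,0,0.13,0],[0,0,0.13,0],[0,0,0.13,0]],
])

```text
time: 12.7
tcp_pos: [0.5211, -0.223, 0.111]
ee_rot: [-180.0, 0.0, 158.4]
contact_force: [0.1, -0.2, -3.3]
finger_gap: 0.0175
grasp_force: 49.2
```

>>> jog_arm([
  [[0,0,0,0],[0,0,0,0],[0,0,0,0],[0,0,0,0],[0,0,-1,0],[0,0,-3,0],[0,0,-6,0],[0,0,-8,0],[0,0,-9,0],[0,0,-9,0]],
], gripper=5)

```text
time: 13.95
tcp_pos: [0.5215, -0.2232, 0.2019]
ee_rot: [-180.0, 0.1, 158.4]
contact_force: [0.2, -0.0, -1.7]
finger_gap: 0.0501
grasp_force: 0.0
```

Run:
```python
from h import *
out=[]
for n in("top","scene"):
    p,d=get_image(n); np.savez(f"pics/{n}2.npz",p=p,d=d); p,W,h=cloud(n,p,d)
    v0,u0=(200,330) if n=="top" else (130,150)
    out.append(p[v0:v0+130,u0:u0+160,::-1])
    x,y,z=W[...,0],W[...,1],W[...,2]
    b=(h[...,0]>95)&(h[...,0]<130)&(h[...,1]>110)&(np.hypot(x-.52,y+.22)<.13)&(z>.085)&(z<.11)
    print(n,rect(W[b]),np.median(W[b],0))
cv2.imwrite("pics/placed.png",cv2.resize(np.hstack(out),None,fx=2.5,fy=2.5,interpolation=cv2.INTER_CUBIC))
```

```text
top c [ 520.7 -219.8] size [158.8 109.7] ang -21.7 n 738 [ 0.4945323  -0.20700936  0.09974015]
scene c [ 522.4 -222.7] size [173.6 111.1] ang -21.2 n 1312 [ 0.54148509 -0.22530364  0.10140912]
```

View pics/placed.png

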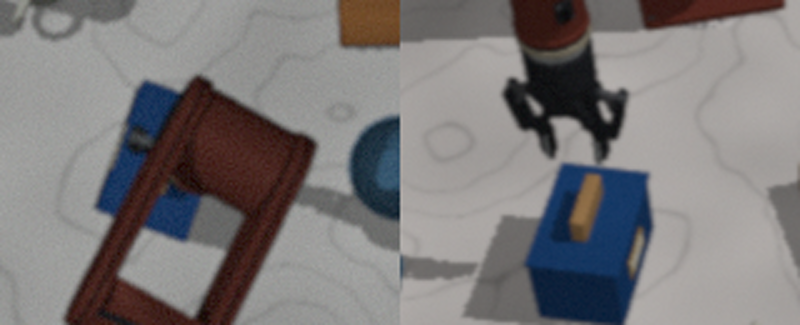

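The lid lies square on the tin, released and standing slightly proud on its seals. Next I'll press the corners with the fingers shut, starting with corner0.

>>> jog_arm([
  [[-1,0.6,0,0],[-3,2,0,0],[-5.5,3.3,0,0],[-6.8,4.1,1,0],[-6.8,4.1,4,0],[-6.8,4.1,7,0],[-6.8,4.1,8.7,0],[-6.8,4.1,9.5,0],[-6.8,4.1,9.6,0],[-6.8,4.1,9.6,0]],
], gripper=0)

```text
time: 15.3
tcp_pos: [0.6002, -0.2103, 0.1063]
ee_rot: [-180.0, 0.1, 158.4]
contact_force: [0.7, 0.3, 0.7]
finger_gap: -0.0004
grasp_force: 0.0
```

>>> jog_arm([
  [[0,0,0.05,0],[0,0,0.1,0],[0,0,0.15,0],[0,0,0.2,0],[0,0,0.25,0],[0,0,0.3,0],[0,0,0.35,0],[0,0,0.4,0],[0,0,0.45,0],[0,0,0.5,0]],
])

```text
time: 16.55
tcp_pos: [0.5995, -0.21, 0.1009]
ee_rot: [-180.0, 0.0, 158.4]
contact_force: [-4.2, 1.7, 8.1]
finger_gap: 0.0001
grasp_force: 4.1
```

>>> jog_arm([
  [[0,0,0.05,0],[0,0,0.1,0],[0,0,0.15,0],[0,0,0.2,0],[0,0,0.25,0],[0,0,0.3,0],[0,0,0.35,0],[0,0,0.4,0],[0,0,0.4,0],[0,0,0.4,0]],
])

```text
time: 17.8
tcp_pos: [0.5997, -0.21, 0.099]
ee_rot: [-180.0, 0.0, 158.4]
contact_force: [-7.7, 3.6, 18.3]
finger_gap: 0.0004
grasp_force: 8.6
```

>>> jog_arm([
  [[0,0,0.05,0],[0,0,0.1,0],[0,0,0.15,0],[0,0,0.2,0],[0,0,0.25,0],[0,0,0.25,0],[0,0,0.25,0],[0,0,0.25,0],[0,0,0.25,0],[0,0,0.25,0]],
])

```text
time: 19.05
tcp_pos: [0.5999, -0.2099, 0.0968]
ee_rot: [-180.0, 0.1, 158.4]
contact_force: [-7.3, 4.4, 17.6]
finger_gap: 0.0001
grasp_force: 9.0
```

>>> jog_arm([
  [[0,0,0.05,0],[0,0,0.1,0],[0,0,0.15,0],[0,0,0.2,0],[0,0,0.25,0],[0,0,0.3,0],[0,0,0.3,0],[0,0,0.3,0],[0,0,0.3,0],[0,0,0.3,0]],
])

```text
time: 20.3
tcp_pos: [0.6001, -0.21, 0.096]
ee_rot: [-180.0, 0.1, 158.4]
contact_force: [-13.2, 6.6, 30.7]
finger_gap: 0.0002
grasp_force: 14.8
```

>>> jog_arm([
  [[0,0,-0.8,0],[0,0,-2.5,0],[1.5,0,-3,0],[5,0,-3,0],[9,0,-3,0],[12,0,-3,0],[13.6,0,-3,0],[13.6,0,-2.5,0],[13.6,0,-1.8,0],[13.6,0,-1.6,0]],
])

```text
time: 21.55
tcp_pos: [0.4731, -0.16, 0.1057]
ee_rot: [180.0, -0.1, 158.4]
contact_force: [0.0, -0.7, -0.1]
finger_gap: 0.0001
grasp_force: 0.0
```

>>> jog_arm([
  [[0,0,0.15,0],[0,0,0.3,0],[0,0,0.45,0],[0,0,0.6,0],[0,0,0.75,0],[0,0,0.9,0],[0,0,1.05,0],[0,0,1.15,0],[0,0,1.25,0],[0,0,1.25,0]],
])

```text
time: 22.8
tcp_pos: [0.4733, -0.1599, 0.0961]
ee_rot: [180.0, 0.0, 158.4]
contact_force: [-5.7, 3.5, 15.7]
finger_gap: 0.0
grasp_force: 7.8
```

>>> jog_arm([
  [[0,0,0.05,0],[0,0,0.1,0],[0,0,0.15,0],[0,0,0.2,0],[0,0,0.25,0],[0,0,0.3,0],[0,0,0.35,0],[0,0,0.35,0],[0,0,0.35,0],[0,0,0.35,0]],
])

```text
time: 24.05
tcp_pos: [0.4734, -0.16, 0.0953]
ee_rot: [-180.0, 0.0, 158.4]
contact_force: [-15.8, 8.3, 38.1]
finger_gap: -0.0001
grasp_force: 19.1
```

>>> jog_arm([
  [[0,0,-0.8,0],[0,0,-2.5,0],[0,-1,-3,0],[0,-3,-3,0],[0,-6,-3,0],[0,-7.8,-3,0],[0,-8.2,-3,0],[0,-8.2,-2.5,0],[0,-8.2,-1.8,0],[0,-8.2,-1.6,0]],
])

```text
time: 25.3
tcp_pos: [0.4425, -0.2351, 0.1055]
ee_rot: [180.0, -0.1, 158.5]
contact_force: [0.0, -0.2, -0.1]
finger_gap: 0.0
grasp_force: 0.0
```

>>> jog_arm([
  [[0,0,0.15,0],[0,0,0.3,0],[0,0,0.45,0],[0,0,0.6,0],[0,0,0.75,0],[0,0,0.9,0],[0,0,1.05,0],[0,0,1.15,0],[0,0,1.25,0],[0,0,1.25,0]],
])

```text
time: 26.55
tcp_pos: [0.4429, -0.2366, 0.0961]
ee_rot: [-180.0, 0.0, 158.4]
contact_force: [-7.7, 3.3, 15.4]
finger_gap: 0.0
grasp_force: 8.2
```

>>> jog_arm([
  [[0,0,0.05,0],[0,0,0.1,0],[0,0,0.15,0],[0,0,0.2,0],[0,0,0.25,0],[0,0,0.3,0],[0,0,0.3,0],[0,0,0.3,0],[0,0,0.3,0],[0,0,0.3,0]],
])

```text
time: 27.8
tcp_pos: [0.4429, -0.2367, 0.0953]
ee_rot: [-179.9, -0.0, 158.4]
contact_force: [-14.6, 8.4, 33.1]
finger_gap: -0.0004
grasp_force: 17.6
```

Now corner3 (commanded z is 90.7).

>>> jog_arm([
  [[0,0,-0.8,0],[0,0,-2.5,0],[-1.5,0,-3,0],[-5,0,-3,0],[-9,0,-3,0],[-12,0,-3,0],[-13.6,0,-3,0],[-13.6,0,-2.5,0],[-13.6,0,-1.8,0],[-13.6,0,-1.6,0]],
])

```text
time: 29.05
tcp_pos: [0.568, -0.2855, 0.1059]
ee_rot: [180.0, -0.1, 158.4]
contact_force: [-0.5, 0.1, 0.7]
finger_gap: -0.0002
grasp_force: 0.0
```

>>> jog_arm([
  [[0,0,0.15,0],[0,0,0.3,0],[0,0,0.45,0],[0,0,0.6,0],[0,0,0.75,0],[0,0,0.9,0],[0,0,1.05,0],[0,0,1.15,0],[0,0,1.25,0],[0,0,1.25,0]],
])

```text
time: 30.3
tcp_pos: [0.5696, -0.2865, 0.0971]
ee_rot: [-180.0, 0.1, 158.4]
contact_force: [-5.4, 3.6, 13.1]
finger_gap: 0.0002
grasp_force: 6.6
```

>>> jog_arm([
  [[0,0,0.05,0],[0,0,0.1,0],[0,0,0.15,0],[0,0,0.2,0],[0,0,0.25,0],[0,0,0.3,0],[0,0,0.35,0],[0,0,0.35,0],[0,0,0.35,0],[0,0,0.35,0]],
])

```text
time: 31.55
tcp_pos: [0.5696, -0.2866, 0.095]
ee_rot: [-180.0, 0.1, 158.4]
contact_force: [-9.4, 5.5, 21.6]
finger_gap: 0.0003
grasp_force: 10.6
```

>>> jog_arm([
  [[0,0,0.05,0],[0,0,0.1,0],[0,0,0.15,0],[0,0,0.15,0],[0,0,0.15,0],[0,0,0,0],[0,0,-0.5,0],[0,0,-1.5,0],[0,0,-3,0],[0,0,-3,0]],
])

```text
time: 32.8
tcp_pos: [0.5705, -0.287, 0.1231]
ee_rot: [-180.0, 0.2, 158.4]
contact_force: [0.5, -0.3, 0.5]
finger_gap: 0.0001
grasp_force: 0.0
```

>>> jog_arm([
  [[0,1.5,0,0],[0,4,0,0],[0,6.5,0,0],[0,8.2,0,0],[0,8.2,0.5,0],[0,8.2,1,0],[0,8.2,1.5,0],[0,8.2,1.7,0],[0,8.2,1.9,0],[0,8.2,2.1,0]],
])

```text
time: 34.05
tcp_pos: [0.5995, -0.2102, 0.1]
ee_rot: [-180.0, 0.0, 158.4]
contact_force: [0.3, 0.5, -0.3]
finger_gap: -0.0001
grasp_force: 0.0
```

>>> jog_arm([
  [[0,0,0.1,0],[0,0,0.2,0],[0,0,0.3,0],[0,0,0.4,0],[0,0,0.5,0],[0,0,0.6,0],[0,0,0.7,0],[0,0,0.8,0],[0,0,0.85,0],[0,0,0.85,0]],
])

```text
time: 35.3
tcp_pos: [0.5996, -0.21, 0.095]
ee_rot: [-180.0, 0.0, 158.4]
contact_force: [-9.9, 4.3, 18.8]
finger_gap: 0.0002
grasp_force: 9.8
```

>>> jog_arm([
  [[0,0,0.05,0],[0,0,0.1,0],[0,0,0.15,0],[0,0,0.2,0],[0,0,0.2,0],[0,0,0.2,0],[0,0,0.2,0],[0,0,0.2,0],[0,0,0.2,0],[0,0,0.2,0]],
])

```text
time: 36.55
tcp_pos: [0.5997, -0.21, 0.0949]
ee_rot: [-180.0, 0.0, 158.4]
contact_force: [-14.7, 6.9, 31.2]
finger_gap: -0.0
grasp_force: 15.2
```

>>> jog_arm([
  [[0,0,-0.8,0],[0,0,-2.5,0],[0,0,-5,0],[0,0,-7.5,0],[0,0,-9,0],[2,-1.2,-9,0],[4.5,-2.7,-9,0],[6.5,-3.8,-9,0],[6.8,-4.1,-9,0],[6.8,-4.1,-9,0]],
])

```text
time: 37.8
tcp_pos: [0.5215, -0.2232, 0.1797]
ee_rot: [180.0, 0.0, 158.4]
contact_force: [0.5, 0.1, -0.4]
finger_gap: 0.0002
grasp_force: 0.0
```

Run:
```python
from h import *
print({k:np.round(v,4) for k,v in read_state().items() if k in("tcp_pos","contact_force")})
p,W,h=cloud("scene")
cv2.imwrite("pics/pressed.png",cv2.resize(p[130:270,150:310,::-1],None,fx=4,fy=4,interpolation=cv2.INTER_CUBIC))
a=np.radians(-21.6); D=W-[.521,-.2228,0]
u=D[...,0]*np.cos(a)+D[...,1]*np.sin(a); v=-D[...,0]*np.sin(a)+D[...,1]*np.cos(a)
b=(h[...,0]>95)&(h[...,0]<130)&(h[...,1]>110)&(W[...,2]>.08)&(W[...,2]<.12)
for s,t in((1,1),(-1,1),(-1,-1),(1,-1)):
    m=b&(abs(u-.065*s)<.013)&(abs(v-.038*t)<.013); print(m.sum(),np.median(W[...,2][m]))
m=(abs(u)<.035)&(abs(v)<.006)&(W[...,2]>.11)&(W[...,2]<.145);print("handle",m.sum(),np.median(W[...,2][m]),rect(W[b]))
```

```text
{'tcp_pos': array([ 0.5215, -0.2232,  0.1797]), 'contact_force': array([ 0.5219,  0.0892, -0.429 ])}
71 0.09546220098953132
50 0.09633700347367521
37 0.0953541753047426
64 0.09578554466378128
handle 79 0.12924739298281726 c [-165.7 -413.9] size [1584.6  498.1] ang 28.0 n 2610
```

View pics/pressed.png

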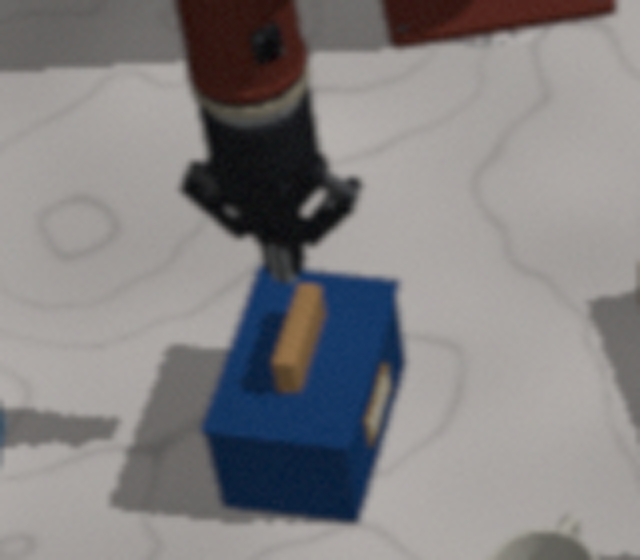

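All four corners are flush: depth reads 95.4–96.3 mm. Now the confirming push.

>>> jog_arm([
  [[0,0,1.5,0],[0,0,3,0],[0,0,4,0],[0,0,4.6,0],[0,0,4.8,0],[0,0,4.9,0],[0,0,5,0],[0,0,5.1,0],[0,0,5.15,0],[0,0,5.15,0]],
])

```text
time: 39.1
tcp_pos: [0.5214, -0.2232, 0.1293]
ee_rot: [-180.0, 0.1, 158.4]
contact_force: [-2.2, 1.7, 6.2]
finger_gap: 0.0004
grasp_force: 3.0
```

>>> jog_arm([
  [[0,0,0.05,0],[0,0,0.1,0],[0,0,0.1,0],[0,0,0.1,0],[0,0,0.1,0],[0,0,0.1,0],[0,0,0.1,0],[0,0,0.1,0],[0,0,0.1,0],[0,0,0.1,0]],
])

```text
time: 40.35
tcp_pos: [0.5215, -0.2232, 0.1292]
ee_rot: [-180.0, 0.1, 158.4]
contact_force: [-5.5, 2.1, 12.1]
finger_gap: -0.0
grasp_force: 5.9
```

~6 N/mm; 1.3 mm more gives about 20 N.

>>> jog_arm([
  [[0,0,0.05,0],[0,0,0.1,0],[0,0,0.13,0],[0,0,0.13,0],[0,0,0.13,0],[0,0,0.13,0],[0,0,0.13,0],[0,0,0.13,0],[0,0,0.13,0],[0,0,0.13,0]],
])

```text
time: 41.6
tcp_pos: [0.5215, -0.2233, 0.1292]
ee_rot: [-180.0, 0.1, 158.4]
contact_force: [-9.0, 3.9, 19.0]
finger_gap: 0.0001
grasp_force: 9.8
```

>>> jog_arm([
  [[0,0,0,0],[0,0,0,0],[0,0,0,0],[0,0,0,0],[0,0,0,0],[0,0,0,0],[0,0,0,0],[0,0,0,0],[0,0,0,0],[0,0,0,0]],
])

```text
time: 42.85
tcp_pos: [0.5215, -0.2233, 0.1292]
ee_rot: [-180.0, 0.1, 158.4]
contact_force: [-9.1, 4.5, 20.1]
finger_gap: -0.0
grasp_force: 9.8
```

>>> jog_arm([
  [[0,0,-0.3,0],[0,0,-1,0],[0,0,-3,0],[0,0,-6,0],[0,0,-9,0],[0,0,-11,0],[0,0,-12,0],[0,0,-12,0],[0,0,-12,0],[0,0,-12,0]],
])

```text
time: 44.1
tcp_pos: [0.5206, -0.2227, 0.2443]
ee_rot: [180.0, -0.1, 158.4]
contact_force: [0.1, 0.1, -0.1]
finger_gap: -0.0001
grasp_force: 0.0
```

Run:
```python
from h import *
p,W,h=cloud("scene")
a=np.radians(-21.6); D=W-[.521,-.2228,0]
u=D[...,0]*np.cos(a)+D[...,1]*np.sin(a); v=-D[...,0]*np.sin(a)+D[...,1]*np.cos(a)
b=(h[...,0]>95)&(h[...,0]<130)&(h[...,1]>110)&(W[...,2]>.08)&(W[...,2]<.12)
z=[np.median(W[...,2][b&(abs(u-.065*s)<.013)&(abs(v-.038*t)<.013)]) for s,t in((1,1),(-1,1),(-1,-1),(1,-1))]
print(z)
if max(z)<.0975: print(job_done())
```

```text
[np.float64(0.0948188035005276), np.float64(0.09525902522094346), np.float64(0.09608976965160367), np.float64(0.09557540537706048)]
the job is handed in; nothing more can be done
None
```

The blue lid is on the tin with all four corners pressed home (95–96 mm by depth camera), the middle of its handle was pushed at about 20 N for over a second, the hand is clear, and the job was handed in at about 44 s; no verdict was returned.

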